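Zero and clamp a specimen rotation stage

TASK

Set the specimen rotation stage to zero and lock it: with a closed fingertip push the upright post on the round black table, turning the table whichever way you like, until its white index mark lines up with the zero line on the graduated ring (the one long line that crosses the ring's whole width). Then push the black clamp lever round until it is fully home against its stop pin, with the index still on zero. Only push with the fingers, grip and lift nothing, and leave the loose things around the stage where they stand.

Things in the scene. Friction and masses are not known exactly. Their poses are not given: they have to be found in the camera images.
- stage: Rotation stage bolted to the bench. Origin at bench level on the table's vertical axis. Base plate 22 mm high, x -95 to 95, y -95 to 160 mm. On it a fixed graduated ring (176 mm across, top 33 mm above bench) and the flat black table (142 mm across, top at 37 mm; low chuck in its middle, 48 mm across, up to 49 mm). The table turns endlessly both ways (friction 0.12 N m) and stays where left.
- index_mark (a point): Outer end of the white index mark, a radial line 34 mm long and 3.5 mm wide on the black table; the point lies at the table's rim, 71.5 mm from the axis and 37.5 mm above the bench. It turns with the table.
- zero_line (a point): Inner end of the zero line of the graduated ring, 71.5 mm from the axis, 33.5 mm above the bench. The ring has a black line every 10 degrees, all short (6 or 10 mm) but the zero line, which is 16.5 mm long, 3.5 mm wide and reaches the ring's outer edge. The ring is fixed, but was set to a different angle on each occasion.
- post_top (a point): Centre of the top of the upright steel finger post on the table, a knurled pin 16 mm in diameter (22 mm collar in its lowest 4 mm) that stands 36 mm above the table; its top is 73 mm above the bench. It stands 50 mm from the axis, exactly opposite the index mark, and turns with the table.
- lever_pivot (a point): Top centre of the hub of the black clamp lever, on the lever's vertical turning axis, 58 mm above the bench, over the base plate at x -45, y +118 mm in the stage's frame. The hub is 27 mm across.
- lever_tip (a point): Centre of the top of the round end of the clamp lever, 72 mm from the pivot axis, 65 mm above the bench. The end is 19 mm in diameter and spans 39 to 65 mm above the bench; the arm between hub and end is 13 mm wide and spans 42 to 56 mm above the bench.
- clamp (a joint): Angle of the clamp lever, rad. 0: fully open, pointing 63 deg left of the stage's x axis. 1.1: home on its stop pin, pointing along stage x. Grows clockwise seen from above, towards the table. Friction about 0.12 N m, 0.15 at the end, stays where left. In about the last 0.3 rad its screw brakes the table, which then no longer turns. The stop pin (8 mm, top 48 mm above bench) stands on the table side of the lever.
- vial: Loose amber glass vial with black cap, 28 mm in diameter, 58 mm high, on the bench right of the stage. Origin under its centre. Leave it.
- dish: Loose closed petri dish, 64 mm in diameter, 15 mm high, on the bench beyond the stage. Origin under its centre. Leave it.
- weight: Loose brass calibration weight, 24 mm in diameter, 37 mm high, on the bench beyond the stage. Origin under its centre. Leave it.
- driver: Loose screwdriver, 170 mm long, lying on the bench at the right. Leave it.
- star_knob: Loose black star knob, 41 mm across, 24 mm high, on the bench at the left. Origin under its centre. Leave it.
- mouse: Loose black computer mouse, about 75 mm long, 62 mm wide and 35 mm high, on the bench at the left. Leave it.
- slide_box: Loose white slide box, 80 by 110 by 30 mm, open, with dividers, on the bench at the far right. Origin under its centre. Leave it.

How it is judged:
By the outcome, as a careful person would: the job done as asked, in the order asked, and still so for the second after the job is handed in, with the robot touching nothing.
It also fails if it takes over 64 s, if anything falls off the work surface, if the arm or the gripper's body presses on something with over 40 N, if the wrist force passes 120 N, or if a joint passes its speed limit or range.

ROBOT

A 7-joint arm with a two-finger parallel gripper is mounted at the origin on the work surface. World frame = base frame: x ahead of the robot, y to its left, z up, the work surface at z = 0. Lengths are in mm, angles in rad, forces in N, time in s.
With the tool pointing down it reaches from about 400 to 850 mm from the base axis. Payload 6.9 kg.
Tool frame: the origin (TCP) lies midway between the tips of the shut fingers; the grasp point (between the pads) lies 19 mm behind it (pinch_z is the distance from the TCP to the grasp point, in mm); z points along the fingers, y is the line along which they close (so a half turn about z gives the same grasp; the last joint's range is limited). The gripper opens to 85 mm and grips with 20 to 120 N. Pads are 22 mm wide; open, the fingers measure 114 mm over their backs; the gripper's body (76 mm by 85 mm) begins 54 mm behind the grasp point. The pads swing forward as they close: fully open they stand 13 mm farther back than shut.
Start: joints at [-1.135, 0.507, -0.238, 1.5, 0.126, 1.149, -0.155], TCP at [202.427, 591.299, 231.275] pointing down, gripper open.
Joint ranges: [-3.08, 3.08], [-0.24, 2.05], [-1.43, 1.35], [0, 2.5], [-1.52, 4.66], [0.17, 1.96], [-2.89, 2.89]. Speed limits (rad/s): [2.39, 2.39, 3.14, 3.14, 3.14, 3.14, 3.14].

INTERFACE

Orientations are given as [roll, pitch, yaw] about the fixed x, y, z axes, in that order (R = Rz(yaw) Ry(pitch) Rx(roll)).
In Python, from station import get_obs, capture, sign_off, pinch_z gives the robot as it stands.
- The arm moves only by the tool arm_command, never from a script. Its argument "plan" is text: rows parted by semicolons, each of 7 numbers parted by spaces: the shift along the world's x, y, z in cm, then the turn, a rotation vector about the world's x, y, z in rad, then the closure, from -1 (fully open) to 1 (shut), so that 0 is half open. A call has 1 to 12 rows; each row is the pose to reach, as a shift and turn from the pose commanded when the call began; what a row does not reach only later rows make up. A row lasts 1/10 s, in which the tool goes at most 50 mm and 8.59 degrees, less where a joint would pass 70% of its speed; a pose out of reach is approached as far as the arm can. A call with a gripper value outside its range is refused whole. The fingers move at their own pace and stop on an object; "newtons" is the grip in N (left out, the last holds). Time passes only in rows, so rows that repeat a pose let the fingers close. It gives the time, the measured TCP pose, the force, the opening and the grip force at its end, in the units of the state.
- get_obs(): the state, without advancing time (a new reading comes with each control period).
- capture(name): name is "scene" or "top" or "wrist"; returns a dict with "img" (400x640x3 uint8, red, green, blue), "fovy" (degrees; the focal length in pixels is half the picture's height over the tangent of half this angle, whatever the lens; pixels are square), "cx", "cy" (the principal point, pixels), "R" (3x3) and "t" (3): a world point X has camera coordinates R X + t. Camera axes: x right, y down, z forward; pixel columns grow to the right and rows downward; lengths in mm; the calibration is good to about 2 mm. A picture is of the moment at which its call begins. There is no depth.
- sign_off(): hands the job in; it is judged then, once.
The state is a dict: "time": time; "joint_positions": joint angles; "dq": joint speeds; "joint_torque": joint torques, N m; "ee_pos": TCP position; "tcp_rot": TCP orientation; "wrist_force": force on the tool from outside, world axes, zero at the start; "wrist_torque": the same for the moment, N m; "grip_width": finger opening in mm; "grasp_force": force on a finger pad.
Only numpy, scipy, OpenCV 4.12 (cv2) and the standard library are available. Lean on these libraries where they do the work, as an engineer would, in place of code of your own. Each camera call takes 0.05 s, during which the arm holds its last target. There are 200 camera calls.

## Working session

There is one attempt and no reset: what is moved stays moved. The work goes in short steps, Python scripts to look and compute and a tool call to move; the robot and the scene stay as the last step left them, time stands still between calls to the robot, and variables do not carry over. Pictures are saved under pics/ and viewed, at most 10 in all, crops included, and the job is handed in when it is done.

Besides the shell and the picture viewer there is one more tool, called after "Emit:" by a JSON object that holds its "op" and its "data", one argument or row to a line. arm_command: Moves the arm, as the interface text tells. Its arguments: {"type":"object","properties":{"plan":{"type":"string"},"newtons":{"type":"number"}},"required":["plan"]}

```bash
mkdir -p pics
cat > h.py <<'E'
import numpy as np, cv2, json
from station import get_obs, capture, sign_off, pinch_z
def snap(n,f):
    c=capture(n); cv2.imwrite('pics/'+f+'.png',cv2.cvtColor(c['img'],cv2.COLOR_RGB2BGR))
    np.savez('pics/'+f+'.npz',**c); return c
def load(f): return dict(np.load('pics/'+f+'.npz'))
def K(c):
    f=200/np.tan(np.radians(float(c['fovy']))/2); return f
def ray(c,u,v,z):
    f=K(c); d=c['R'].T@np.array([(u-c['cx'])/f,(v-c['cy'])/f,1.]); o=-c['R'].T@c['t']
    return o+d*(z-o[2])/d[2]
def proj(c,X):
    p=c['R']@np.asarray(X,float)+c['t']; return p[:2]/p[2]*K(c)+np.array([c['cx'],c['cy']])
E
python3 - <<'E'
from h import *
print(get_obs(), pinch_z)
for n in ('scene','top'):
    c=snap(n,n+'0'); print(n,c['fovy'],-c['R'].T@c['t'])
a=[cv2.imread(f'pics/{n}0.png') for n in('top','scene')]
cv2.imwrite('pics/both.png',cv2.resize(np.vstack(a),(480,600)))
E
```

```text
{'time': 0.0, 'joint_positions': array([-1.13549942,  0.50834736, -0.23755041,  1.50116053,  0.12567642,
        1.14887815, -0.15480336]), 'dq': array([ 0.00328962,  0.00017257,  0.00011006, -0.00072252, -0.00024903,
       -0.00190044,  0.00067397]), 'joint_torque': array([-7.90622853e-04, -6.20583916e+01, -2.18663335e+00, -2.49662161e+01,
        1.26762429e-02,  1.17122071e-02, -1.33678148e-05]), 'ee_pos': array([202.29376015, 590.81591229, 230.41507654]), 'tcp_rot': array([-3.13978719e+00, -1.46845372e-06,  2.81182559e+00]), 'wrist_force': array([-0.40216099,  0.82079457,  0.49347237]), 'wrist_torque': array([-0.05026922, -0.04465201,  0.04642556]), 'grasp_force': 0.0, 'grip_width': 85.64650870777758} 18.700000000000003
scene 56.99022454044585 [1240.55102671   10.00073074  637.34812719]
top 47.22538697066394 [ 473.23132726   66.26762858 1262.63279923]
```

View pics/top0.png

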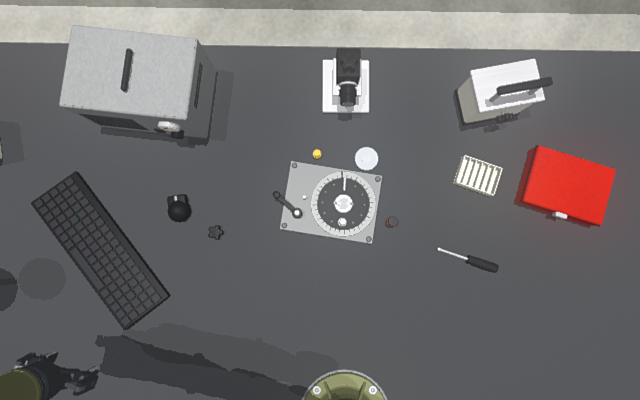

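The top view shows the stage near (343,203), the lever hub near (297,212) with its tip near (277,194), the post near (342,222) and the index near (345,180). I need a closer look.

Run:
```python
from h import *
t=load('top0');s=load('scene0')
print(ray(t,343,203,49),ray(t,297,212,58), ray(t,277,194,65))
a=cv2.imread('pics/top0.png')[145:255,265:405]; a=cv2.resize(a,None,fx=5.6,fy=5.4,interpolation=cv2.INTER_CUBIC)[:590]
cv2.imwrite('pics/topc.png',a)
```

```text
[566.52609809   6.939054    49.        ] [541.23954834 128.52158084  58.        ] [587.7970158  181.12247134  65.        ]
```

View pics/topc.png

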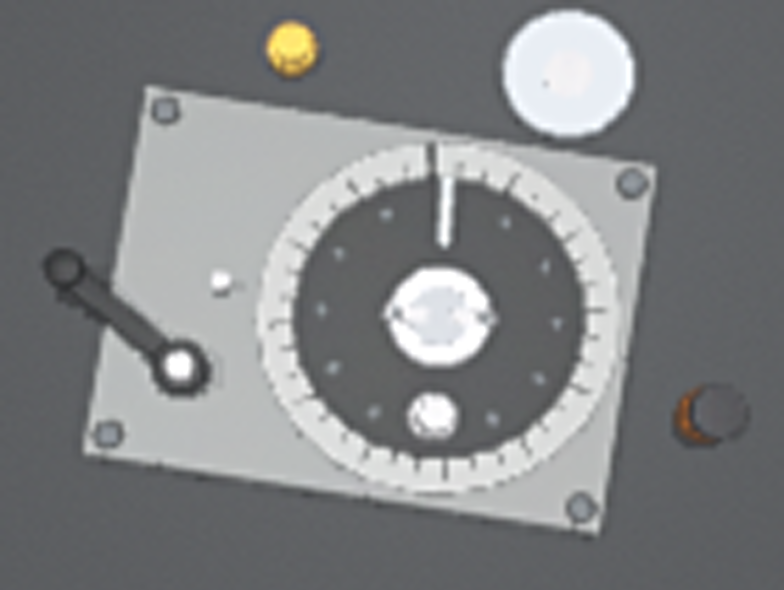

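View pics/scene0.png

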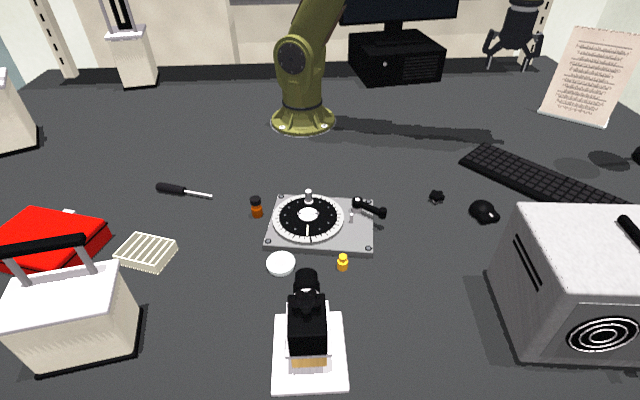

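The crop shows the index outer end at (447,178), the long zero line from (431,145) to (434,175), the post at (433,412), the lever tip at (63,268) and the hub at (180,366). Index and zero are about 6° apart, so the table needs a small CCW turn. I'll compute the poses and move in for a wrist view.

Run:
```python
from h import *
t=load('top0')
f=lambda u,v,z:ray(t,(u+.5)/5.6-.5+265,(v+.5)/5.4-.5+145,z).round(1)
for n,p in dict(chuck=(439,316,49),idx=(447,178,37.5),z_in=(434,175,33.5),z_out=(431,145,33.5),post=(433,410,73),hub=(180,366,58),tip=(63,268,65),c1=(147,88,22),c2=(655,165,22),c3=(600,533,22),c4=(84,455,22),weight=(291,40,37)).items(): print(n,f(*p))
```

```text
chuck [566.2   7.   49. ]
idx [636.4   2.8  37.5]
z_in [638.4   8.8  33.5]
z_out [653.5  10.3  33.5]
post [519.   10.8  73. ]
hub [540.3 129.2  58. ]
tip [587.2 184.2  65. ]
c1 [683.2 148.8  22. ]
c2 [645.9 -99.9  22. ]
c3 [459.8 -72.5  22. ]
c4 [497.4 176.8  22. ]
weight [705.7  78.5  37. ]
```

Emit:
{"op": "arm_command", "data": {
  "plan": "6 -12 0 0 0 0 1;10 -20 0 0 0 0 1;13 -25 0 0 0 0 1;15 -30 0 0 0 0 1;18 -35 0 0 0 0 1;20 -40 0 0 0 0 1;22 -45 0 0 0 0 1;25 -50 0 0 0 0 1;26 -53 0 0 0 0 1;26 -53 0 0 0 0 1;26 -53 0 0 0 0 1;26 -53 0 0 0 0 1"
}}

```text
time: 1.3
ee_pos: [463.0, 58.2, 231.2]
tcp_rot: [-3.141, 0.0, 2.81]
wrist_force: [1.0, 1.0, -0.2]
grip_width: 0.2
grasp_force: 0.0
```

Run:
```python
from h import *
c=snap('wrist','w1'); print(c['fovy'],-c['R'].T@c['t'],c['R'])
for X in ([566,7,37],[636,3,37.5],[519,10,73],[463,58,231]): print(proj(c,X))
```

```text
65.65034816041874 [394.23352684  81.37945732 374.59981966] [[ 0.32368072  0.94616404 -0.00209852]
 [ 0.90615368 -0.30935357  0.28841963]
 [ 0.27224309 -0.09525746 -0.95750181]]
[310.29150978 268.08642225]
[325.61842486 315.62317174]
[296.90941223 246.55688271]
[322.71766229 256.29640651]
```

View pics/w1.png

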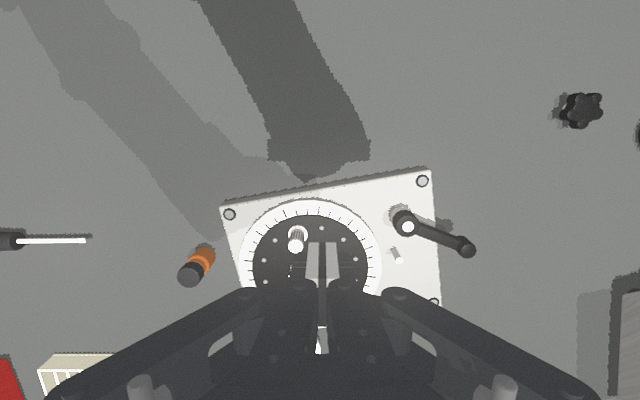

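Fingers hide the index at about (320,345). I'll shift forward and lower so that the index and zero line clear the fingers.

Emit:
{"op": "arm_command", "data": {
  "plan": "4 0 0 0 0 0 1;8 0 0 0 0 0 1;12 0 -2 0 0 0 1;16 0 -6 0 0 0 1;16 0 -8 0 0 0 1;16 0 -8 0 0 0 1;16 0 -8 0 0 0 1;16 0 -8 0 0 0 1"
}}

```text
time: 2.15
ee_pos: [622.6, 61.6, 153.1]
tcp_rot: [3.141, 0.002, 2.812]
wrist_force: [0.3, 0.7, 0.5]
grip_width: 0.1
grasp_force: 0.0
```

Run:
```python
from h import *
c=snap('wrist','w2'); print(-c['R'].T@c['t'])
for X in ([566,7,37],[636,3,37.5],[519,10,73]): print(proj(c,X))
a=c['img'][40:300,100:450,::-1]; cv2.imwrite('pics/w2c.png',cv2.resize(a,None,fx=2.28,fy=2.28,interpolation=cv2.INTER_CUBIC))
```

```text
[553.45774081  84.44481067 296.37212679]
[239.05827763 153.36846747]
[265.63709737 228.92971477]
[202.34671232  94.03998524]
```

View pics/w2c.png

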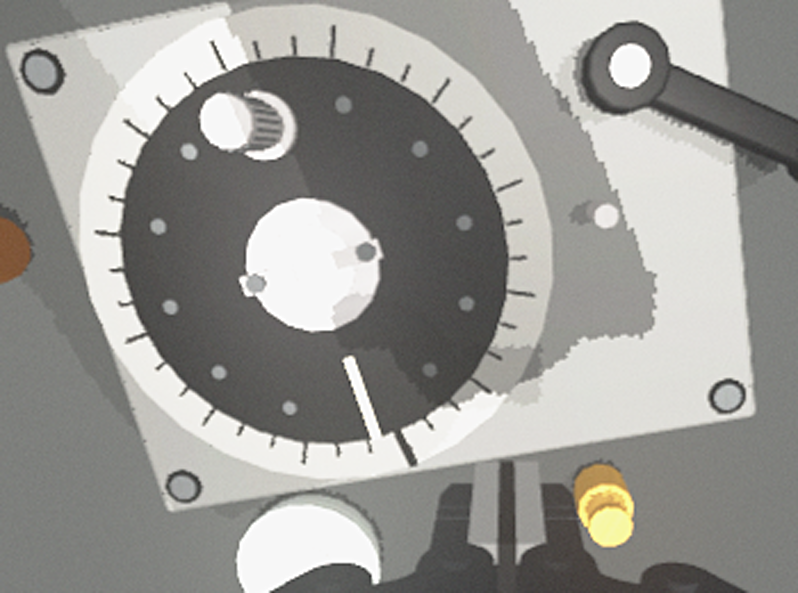

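The view is clear: the index runs (349,358)→(378,437), the zero line (397,433)→(414,466), and the post top is at (226,122). Next, the angles.

```bash
cat >> h.py <<'E'
def crop(c,pts,z,s=2.28,o=(100,40)): return np.array([ray(c,(u+.5)/s-.5+o[0],(v+.5)/s-.5+o[1],z)[:2] for u,v in pts])
def circ(P):
    A=np.c_[2*P,np.ones(len(P))]; x=np.linalg.lstsq(A,(P**2).sum(1),rcond=None)[0]
    return x[:2],np.sqrt(x[2]+x[:2]@x[:2])
ang=lambda d:np.degrees(np.arctan2(d[1],d[0]))
E
python3 - <<'E'
from h import *
c=load('w2')
P=crop(c,[(122,240),(508,260),(300,57),(150,155),(490,180),(413,420),(160,335)],37)
o,r=circ(P); print(o,r,np.linalg.norm(P-o,axis=1))
R=crop(c,[(80,225),(552,245),(285,4),(130,100),(515,130),(300,478)],33); print(circ(R))
C=crop(c,[(246,265),(380,265),(312,198),(318,331)],49); print(circ(C))
i=crop(c,[(349,358),(378,437)],37.5); z=crop(c,[(397,433),(414,466)],33.5); p=crop(c,[(226,122)],73)
print(i,z,p); 
for q in (i,z,p): print(np.linalg.norm(q-o,axis=1),[ang(d-o) for d in q])
print(ang(i[1]-i[0]),ang(z[1]-z[0]))
cs=crop(c,[(42,72),(183,487),(727,396)],23); print(cs,ang(cs[1]-cs[0]))
print(crop(c,[(630,66)],58),crop(c,[(605,215)],48))
E
```

```text
[567.30698      7.02188766] 69.32612766546396 [71.51776605 69.27465361 69.49384867 67.98358614 69.33802541 69.56055605
 68.05453425]
(array([569.19975721,   5.43888368]), np.float64(87.32460172651498))
(array([567.197789  ,   8.07133041]), np.float64(23.401980511527345))
[[604.48254484   3.5888473 ]
 [638.16807267   2.0097342 ]] [[640.31845918   8.56692544]
 [655.94615234   9.85686484]] [[517.75548365   7.96325541]]
[37.33374329 71.03813157] [np.float64(-5.276111473295031), np.float64(-4.045912159065416)]
[73.02782507 88.68449678] [np.float64(1.2122879093245549), np.float64(1.8318861871254728)]
[49.56043748] [np.float64(178.91163909010132)]
-2.683951627898958 4.718605371801338
[[473.10430132 -64.35501779]
 [637.52547783 -89.76587304]
 [672.01620712 139.22842425]] -8.78540415176071
[[540.89219479 129.27051503]] [[583.3219094  109.99941941]]
```

The center is about (567,6.5), with zero at about 2.5° and the index at about −3°, so the table needs about 5.3° CCW. That means moving the post about 4.6 mm toward −y. I'll position the closed fingers on the +y side of the post.

Emit:
{"op": "arm_command", "data": {
  "plan": "-3 0 0 0 0 0.1 1;-7 0 0 0 0 0.2 1;-10.6 0 0 0 0 0.2 1;-10.6 0 -3 0 0 0.2 1;-10.6 0 -6 0 0 0.2 1;-10.6 0 -9 0 0 0.2 1;-10.6 0 -9.8 0 0 0.2 1;-10.6 0 -9.8 0 0 0.2 1;-10.6 0 -9.8 0 0 0.2 1;-10.6 0 -9.8 0 0 0.2 1"
}}

```text
time: 3.2
ee_pos: [517.5, 61.5, 54.9]
tcp_rot: [3.141, 0.003, 3.012]
wrist_force: [-0.5, -0.1, -0.4]
grip_width: 0.2
grasp_force: 0.0
```

Emit:
{"op": "arm_command", "data": {
  "plan": "0 -0.5 0 0 0 0 1;0 -1 0 0 0 0 1;0 -1.5 0 0 0 0 1;0 -1.8 0 0 0 0 1;0 -2 0 0 0 0 1;0 -2.2 0 0 0 0 1;0 -2.2 0 0 0 0 1;0 -2.2 0 0 0 0 1"
}}

```text
time: 4.0
ee_pos: [516.4, 39.4, 53.2]
tcp_rot: [3.142, -0.0, 3.012]
wrist_force: [-1.1, 0.9, 0.6]
grip_width: 0.2
grasp_force: 0.0
```

Run:
```python
from h import *
print(get_obs()['wrist_force'])
c=snap('wrist','w3'); cv2.imwrite('pics/w3.png',cv2.resize(cv2.imread('pics/w3.png')[100:380,150:500],None,fx=2.1,fy=2.1,interpolation=cv2.INTER_CUBIC))
```

```text
[-1.10297758  0.8899558   0.55300915]
```

View pics/w3.png

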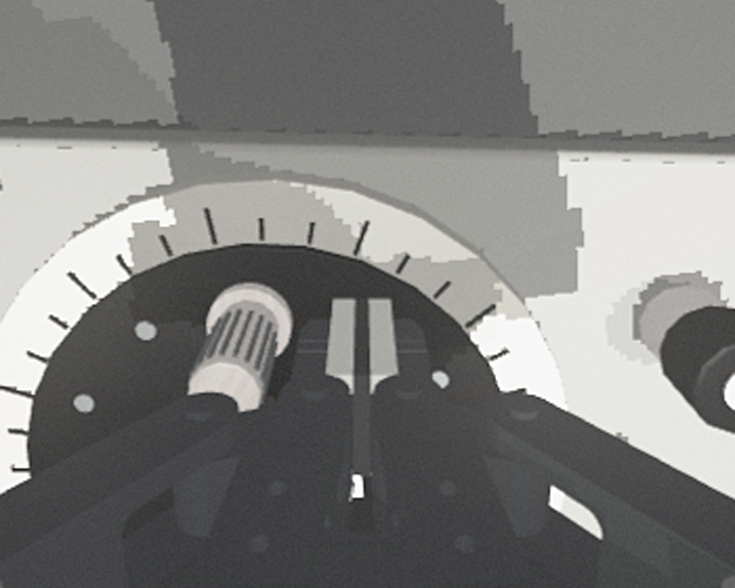

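The fingers' left edge (297) sits 2–3 mm from the post's edge (285). I'll advance slowly.

Emit:
{"op": "arm_command", "data": {
  "plan": "0 -0.1 0 0 0 0 1;0 -0.2 0 0 0 0 1;0 -0.2 0 0 0 0 1;0 -0.2 0 0 0 0 1"
}}

```text
time: 4.45
ee_pos: [516.4, 37.3, 53.3]
tcp_rot: [-3.142, -0.0, 3.012]
wrist_force: [0.6, 0.0, -1.2]
grip_width: -0.0
grasp_force: 0.0
```

Emit:
{"op": "arm_command", "data": {
  "plan": "0 -0.1 0 0 0 0 1;0 -0.2 0 0 0 0 1;0 -0.2 0 0 0 0 1;0 -0.2 0 0 0 0 1"
}}

```text
time: 4.85
ee_pos: [516.4, 35.2, 53.3]
tcp_rot: [-3.142, -0.0, 3.012]
wrist_force: [-0.1, 0.6, -0.6]
grip_width: 0.1
grasp_force: 0.0
```

Emit:
{"op": "arm_command", "data": {
  "plan": "0 -0.1 0 0 0 0 1;0 -0.2 0 0 0 0 1;0 -0.2 0 0 0 0 1;0 -0.2 0 0 0 0 1"
}}

```text
time: 5.25
ee_pos: [516.5, 33.2, 53.3]
tcp_rot: [-3.142, 0.0, 3.012]
wrist_force: [-0.2, -1.0, 0.2]
grip_width: -0.2
grasp_force: 0.0
```

```bash
cat >> h.py <<'E'
def dots(c,o=(567,6.5)):
    g=cv2.cvtColor(c['img'],cv2.COLOR_RGB2GRAY); th=cv2.adaptiveThreshold(g,255,cv2.ADAPTIVE_THRESH_MEAN_C,cv2.THRESH_BINARY,21,-30)
    n,_,st,ce=cv2.connectedComponentsWithStats(th); out=[]
    for s,m in zip(st[1:],ce[1:]):
        if 8<=s[4]<=150 and max(s[2],s[3])<16:
            d=ray(c,*m,37)[:2]-o; r=np.hypot(*d)
            if 50<r<66: out.append((round(r,1),round(ang(d),2)))
    return out
E
python3 - <<'E'
from h import *
c=snap('wrist','w4')
for f in('w2','w3','w4'): print(dots(load(f)))
E
```

```text
[(np.float64(55.9), np.float64(147.72)), (np.float64(57.4), np.float64(-151.25)), (np.float64(55.6), np.float64(116.92)), (np.float64(55.8), np.float64(86.0)), (np.float64(58.2), np.float64(-121.64)), (np.float64(56.4), np.float64(55.45)), (np.float64(58.8), np.float64(-92.21)), (np.float64(59.0), np.float64(-63.25)), (np.float64(57.2), np.float64(25.25)), (np.float64(58.7), np.float64(-33.99))]
[(np.float64(56.7), np.float64(-151.4)), (np.float64(56.7), np.float64(116.07)), (np.float64(57.6), np.float64(-121.23))]
[(np.float64(56.3), np.float64(-151.41)), (np.float64(56.0), np.float64(116.07)), (np.float64(57.5), np.float64(-121.24))]
```

The dots track the table well, and it hasn't moved yet. I'll continue.

Emit:
{"op": "arm_command", "data": {
  "plan": "0 -0.1 0 0 0 0 1;0 -0.2 0 0 0 0 1;0 -0.3 0 0 0 0 1;0 -0.3 0 0 0 0 1"
}}

```text
time: 5.7
ee_pos: [516.3, 30.7, 53.3]
tcp_rot: [3.141, -0.0, 3.012]
wrist_force: [-0.2, 1.8, 0.1]
grip_width: -0.0
grasp_force: 1.0
```

Run:
```python
from h import *
print(dots(capture('wrist')),get_obs()['ee_pos'])
t=load('w2'); D=np.array(dots(t)); a=np.radians(D[:,1]); P=np.c_[D[:,0]*np.cos(a),D[:,0]*np.sin(a)]+[567,6.5]
o,r=circ(P); print(o,r)
for z in([[604.48,3.59],[638.17,2.01]],[[640.32,8.57],[655.95,9.86]]): print([ang(np.array(q)-o) for q in z])
print(sorted(np.mod(ang((q-o)),30) for q in P))
```

```text
[(np.float64(56.4), np.float64(-150.82)), (np.float64(56.0), np.float64(116.74)), (np.float64(57.6), np.float64(-120.64))] [516.32340714  30.66705888  53.27191086]
[567.68173253   4.96110982] 57.288326379567934
[np.float64(-2.1338635311857526), np.float64(-2.3973840561837423)]
[np.float64(2.8442899442166913), np.float64(3.1766576727129285)]
[np.float64(26.78315559988897), np.float64(26.787482441535218), np.float64(26.83111015165538), np.float64(26.83384530381518), np.float64(26.884313964379743), np.float64(26.90508722125984), np.float64(26.93382227144534), np.float64(26.971428912932055), np.float64(27.049379246385527), np.float64(27.072266695459547)]
```

```bash
cat >> h.py <<'E'
def polar(c,o,z,rs,th):
    g=cv2.cvtColor(c['img'],cv2.COLOR_RGB2GRAY); a=np.radians(th)
    uv=np.array([[proj(c,[o[0]+r*np.cos(t),o[1]+r*np.sin(t),z]) for t in a] for r in rs],np.float32)
    return cv2.remap(g,uv[...,0],uv[...,1],cv2.INTER_CUBIC).astype(float)
def cen(th,p):  # centroid of positive peak
    w=np.clip(p-p.max()*.3,0,None); return (w*th).sum()/w.sum()
E
python3 - <<'E'
from h import *
c=load('w2'); o=(567.68,4.96)
th=np.arange(-12,12,.1)
for r in (42,48,54,60,66,69):
    p=polar(c,o,37.5,[r],th)[0]; print('idx',r,cen(th,p-np.median(p)).round(2))
for r in (74,77,80,83,86):
    p=polar(c,o,33.5,[r],th)[0]; m=th>-2; print('zero',r,cen(th[m],np.median(p)-p[m]).round(2))
P=[]
for k in range(-17,18):
    a=np.arange(k*10-2,k*10+8,.1); p=polar(c,o,33.5,[75,76.5],a).mean(0); q=np.median(p)-p
    if q.max()>40: P.append((k*10,cen(a,q).round(2)-k*10))
print([(k,round(float(d),1)) for k,d in P])
E
```

```text
idx 42 -2.95
idx 48 -2.82
idx 54 -2.84
idx 60 -2.86
idx 66 -3.01
idx 69 -3.03
zero 74 3.05
zero 77 3.06
zero 80 3.29
zero 83 3.26
zero 86 3.3
[(-170, 2.8), (-160, 2.8), (-150, 2.8), (-140, 2.9), (-130, 2.9), (-120, 2.9), (-110, 3.0), (-100, 2.9), (-90, 2.8), (-80, 3.0), (-70, 3.0), (-60, 2.9), (-50, 2.9), (-40, 3.1), (-30, 3.0), (-20, 3.2), (-10, 3.0), (0, 3.0), (10, 3.2), (20, 3.9), (30, 3.1), (40, 3.1), (50, 3.0), (60, 3.0), (70, 3.0), (80, 3.0), (90, 2.9), (100, 2.9), (110, 2.9), (120, 2.9), (130, 2.9), (140, 2.9), (150, 2.8), (160, 2.8), (170, 2.8)]
```

The index needs a total turn of 6.0°, and about 0.6° is done.

Emit:
{"op": "arm_command", "data": {
  "plan": "0 -0.1 0 0 0 0 1;0 -0.2 0 0 0 0 1;0 -0.3 0 0 0 0 1;0 -0.37 0 0 0 0 1;0 -0.37 0 0 0 0 1;0 -0.37 0 0 0 0 1"
}}

```text
time: 6.35
ee_pos: [516.5, 26.4, 53.3]
tcp_rot: [-3.141, 0.0, 3.012]
wrist_force: [-1.8, 1.2, 0.0]
grip_width: -0.1
grasp_force: 0.8
```

```bash
cat > m.py <<'E'
from h import *
c=capture('wrist'); D=np.array(dots(c,(567.68,4.96))); print(D, get_obs()['ee_pos'])
# joint phase: dots vs ticks in same image
o=(567.68,4.96); P=[]
for k in list(range(9,18))+list(range(-18,-8)):
    a=np.arange(k*10-2,k*10+8,.1); p=polar(c,o,33.5,[75,76.5],a).mean(0); q=np.median(p)-p
    if q.max()>40: P.append((k*10,round(float(cen(a,q)-k*10),2)))
print(P)
E
python3 m.py; python3 -c "
from h import *
print(np.array(dots(load('w4'),(567.68,4.96))))"
```

```text
[[  56.5  -147.6 ]
 [  57.6   121.57]
 [  56.7  -117.06]] [516.53419915  26.37746727  53.26590196]
[(100, 2.7), (110, 2.64), (120, 2.55), (130, 2.44), (140, 2.4), (150, 2.36), (160, 2.38), (170, 2.36), (-180, 2.41), (-170, 2.45), (-160, 2.53), (-150, 2.63), (-140, 2.63), (-130, 2.85), (-120, 2.89), (-110, 3.09)]
[[  56.2  -153.12]
 [  57.6   116.01]
 [  56.6  -122.64]]
```

Emit:
{"op": "arm_command", "data": {
  "plan": "0 -0.02 0 0 0 0 1;0 -0.04 0 0 0 0 1;0 -0.04 0 0 0 0 1;0 -0.04 0 0 0 0 1"
}}

```text
time: 6.8
ee_pos: [516.5, 26.3, 53.3]
tcp_rot: [3.142, 0.0, 3.012]
wrist_force: [-0.6, 2.7, -0.7]
grip_width: 0.2
grasp_force: 1.2
```

```bash
python3 m.py
```

```text
[[  56.5  -147.57]
 [  57.6   121.63]
 [  56.6  -117.02]] [516.48985871  26.26813194  53.27936081]
[(100, 2.7), (110, 2.65), (120, 2.56), (130, 2.44), (140, 2.4), (150, 2.4), (160, 2.38), (170, 2.38), (-180, 2.42), (-170, 2.46), (-160, 2.51), (-150, 2.59), (-140, 2.68), (-130, 2.86), (-120, 2.89), (-110, 3.09)]
```

Emit:
{"op": "arm_command", "data": {
  "plan": "0 -0.02 0 0 0 0 1;0 -0.04 0 0 0 0 1;0 -0.04 0 0 0 0 1;0 -0.04 0 0 0 0 1"
}}

```text
time: 7.25
ee_pos: [516.5, 25.8, 53.3]
tcp_rot: [-3.142, 0.0, 3.012]
wrist_force: [-0.2, 2.6, -0.5]
grip_width: -0.1
grasp_force: 1.2
```

```bash
python3 m.py
```

```text
[[  56.5  -146.95]
 [  57.6   122.17]
 [  56.5  -116.36]] [516.44657001  25.7954155   53.28301111]
[(100, 2.7), (110, 2.64), (120, 2.56), (130, 2.48), (140, 2.4), (150, 2.36), (160, 2.38), (170, 2.37), (-180, 2.41), (-170, 2.45), (-160, 2.51), (-150, 2.63), (-140, 2.63), (-130, 2.84), (-120, 2.91), (-110, 3.08)]
```

The table has turned about 6.2° in total. I'll retreat and verify from the viewing pose.

Emit:
{"op": "arm_command", "data": {
  "plan": "0 2 0 0 0 0 1;0 3.5 0 0 0 0 1;0 3.5 4 0 0 0 1;0 3.5 8 0 0 0 1;2 4 10 0 0 0 1;6 4 10 0 0 -0.1 1;10.6 4 10 0 0 -0.2 1;10.6 4 10 0 0 -0.2 1;10.6 4 10 0 0 -0.2 1;10.6 4 10 0 0 -0.2 1"
}}

```text
time: 8.3
ee_pos: [621.3, 65.3, 152.9]
tcp_rot: [-3.14, -0.001, 2.812]
wrist_force: [0.5, 0.5, -0.1]
grip_width: 0.1
grasp_force: 0.0
```

```bash
cat > v.py <<'E'
from h import *
import sys
c=snap('wrist',sys.argv[1])
def both(c,o0):
    D=np.array(dots(c,o0)); a=np.radians(D[:,1]); o,r=circ(np.c_[D[:,0]*np.cos(a),D[:,0]*np.sin(a)]+o0)
    th=np.arange(-6,12,.1); i=[];z=[];P=[]
    for r_ in (48,54,60,66,69):
        p=polar(c,o,37.5,[r_],th)[0]; i.append(cen(th,p-np.median(p)))
    for r_ in (74,77,80,83,86):
        p=polar(c,o,33.5,[r_],th)[0]; m=(th>-2)&(th<8); z.append(cen(th[m],np.median(p)-p[m]))
    for k in range(-17,18):
        a=np.arange(k*10-2,k*10+8,.1); p=polar(c,o,33.5,[75,76.5],a).mean(0); q=np.median(p)-p
        if q.max()>40: P.append(cen(a,q)-k*10)
    print(o,r,len(D),'idx',np.round(i,2),'zero',np.round(z,2),'ticks',np.median(P).round(2),'dots',np.mod(sorted(D[:,1]),30).round(1))
both(load('w2'),np.array([567.68,4.96])); both(c,np.array([567.68,4.96])); print(get_obs()['ee_pos'],get_obs()['time'])
E
python3 v.py w5
```

```text
[567.69170082   4.94494253] 57.28999634231825 10 idx [-2.8  -2.81 -2.85 -3.   -3.01] zero [3.06 3.07 3.3  3.27 3.31] ticks 2.92 dots [27.1 27.  27.  26.8 26.9 26.9 26.9 26.8 26.8 26.8]
[567.76231686   4.89159339] 57.30011263668349 10 idx [3.57 3.5  3.53 3.46 3.44] zero [3.11 3.12 3.28 3.27 3.33] ticks 2.96 dots [3.4 3.2 3.2 3.2 3.2 3.1 3.1 3.2 3.2 3.3]
[621.20498336  65.44700759 153.15891949] 8.35
```

The index reads 3.5° and zero 3.2°, so they agree to about 0.25°. Next I'll go to the outer side of the lever tip.

Emit:
{"op": "arm_command", "data": {
  "plan": "-1.5 3 0 0 0 0.14 1;-3 6 0 0 0 0.28 1;-4.5 9 0 0 0 0.42 1;-6 12 0 0 0 0.56 1;-7.1 14.6 0 0 0 0.68 1;-7.1 14.6 0 0 0 0.68 1;-7.1 14.6 -4 0 0 0.68 1;-7.1 14.6 -8 0 0 0.68 1;-7.1 14.6 -10.5 0 0 0.68 1;-7.1 14.6 -10.5 0 0 0.68 1;-7.1 14.6 -10.5 0 0 0.68 1"
}}

```text
time: 9.45
ee_pos: [551.4, 211.2, 48.9]
tcp_rot: [-3.141, -0.0, -2.792]
wrist_force: [0.4, -0.7, -0.0]
grip_width: -0.1
grasp_force: 0.0
```

Emit:
{"op": "arm_command", "data": {
  "plan": "0.7 -0.5 0 0 0 0 1;1.3 -0.9 0 0 0 0 1;1.9 -1.2 0 0 0 0 1;2.4 -1.4 0 0 0 0 1;3 -1.8 0 0 0 0 1;3.5 -2.1 0 0 0 -0.05 1;4 -2.5 0 0 0 -0.1 1;4.5 -3 0 0 0 -0.15 1;4.9 -3.5 0 0 0 -0.2 1;5.3 -4 0 0 0 -0.25 1;5.3 -4 0 0 0 -0.25 1"
}}

```text
time: 10.55
ee_pos: [605.2, 170.4, 48.2]
tcp_rot: [-3.141, 0.001, -3.045]
wrist_force: [-0.1, 0.2, 0.4]
grip_width: -0.4
grasp_force: 0.0
```

Run:
```python
from h import *
t=snap('top','t2'); c=snap('wrist','w6')
a=cv2.resize(cv2.imread('pics/t2.png')[145:255,250:405],(390,277),interpolation=cv2.INTER_CUBIC)
b=cv2.resize(cv2.imread('pics/w6.png'),(390,244)); cv2.imwrite('pics/m6.png',np.vstack([a,b]))
```

```text
(no output)
```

View pics/m6.png

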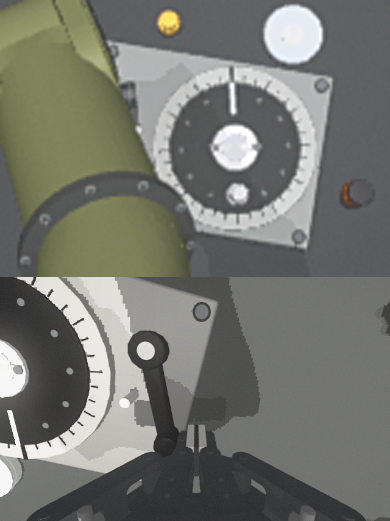

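The top half shows the index on zero. In the wrist half the lever is being pushed correctly, with its tip at (167,440) beside the fingers. I'll continue to home.

Emit:
{"op": "arm_command", "data": {
  "plan": "0.3 -0.5 0 0 0 -0.05 1;0.5 -1.1 0 0 0 -0.1 1;0.7 -1.5 0 0 0 -0.15 1;0.85 -2 0 0 0 -0.15 1;0.95 -2.4 0 0 0 -0.15 1;1 -2.7 0 0 0 -0.15 1;1 -2.7 0 0 0 -0.15 1"
}}

```text
time: 11.35
ee_pos: [614.6, 143.9, 48.3]
tcp_rot: [-3.141, 0.0, 3.091]
wrist_force: [1.1, -0.0, -0.2]
grip_width: -0.1
grasp_force: 0.0
```

Emit:
{"op": "arm_command", "data": {
  "plan": "0 -0.1 0 0 0 0 1;0 -0.2 0 0 0 0 1;0 -0.3 0 0 0 0 1;0 -0.4 0 0 0 0 1;0 -0.4 0 0 0 0 1;0 -0.4 0 0 0 0 1"
}}

```text
time: 11.95
ee_pos: [614.6, 141.8, 48.3]
tcp_rot: [3.141, 0.0, 3.093]
wrist_force: [0.7, 4.9, -0.1]
grip_width: 0.0
grasp_force: 2.5
```

Emit:
{"op": "arm_command", "data": {
  "plan": "0 -0.1 0 0 0 0 1;0 -0.2 0 0 0 0 1;0 -0.3 0 0 0 0 1;0 -0.4 0 0 0 0 1;0 -0.4 0 0 0 0 1;0 -0.4 0 0 0 0 1"
}}

```text
time: 12.55
ee_pos: [614.6, 141.3, 48.5]
tcp_rot: [3.137, 0.001, 3.095]
wrist_force: [1.1, 12.5, -3.1]
grip_width: 0.2
grasp_force: 6.1
```

The force rises while the position stays fixed, so the lever is on its stop. I'll retreat and verify.

Emit:
{"op": "arm_command", "data": {
  "plan": "0 1 0 0 0 0 1;0 3 0 0 0 0 1;0 5 0 0 0 0 1;0 5 5 0 0 0 1;0 5 10 0 0 0 1;0 1 10.5 0 0 -0.1 1;0 -4 10.5 0 0 -0.2 1;0.7 -7.5 10.5 0 0 -0.28 1;0.7 -7.5 10.5 0 0 -0.28 1;0.7 -7.5 10.5 0 0 -0.28 1;0.7 -7.5 10.5 0 0 -0.28 1"
}}

```text
time: 13.65
ee_pos: [621.1, 62.6, 153.1]
tcp_rot: [-3.142, -0.001, 2.813]
wrist_force: [-0.0, 0.1, 0.4]
grip_width: 0.1
grasp_force: 0.0
```

```bash
python3 v.py w7
python3 - <<'E'
from h import *
c=load('w7'); print(get_obs()['wrist_force'])
cv2.imwrite('pics/w7c.png',cv2.resize(cv2.imread('pics/w7.png')[20:300,80:480],None,fx=2,fy=2,interpolation=cv2.INTER_CUBIC))
print('home tip pred',proj(c,[612,118.3,65]),'hub',proj(c,[540.9,129.3,58]))
E
```

```text
[567.69170082   4.94494253] 57.28999634231825 10 idx [-2.8  -2.81 -2.85 -3.   -3.01] zero [3.06 3.07 3.3  3.27 3.31] ticks 2.92 dots [27.1 27.  27.  26.8 26.9 26.9 26.9 26.8 26.8 26.8]
[567.78352301   4.94306369] 57.339980681761055 10 idx [3.5  3.56 3.53 3.42 3.44] zero [3.29 3.07 3.36 3.19 3.24] ticks 2.93 dots [3.3 3.1 3.4 3.4 3.3 3.2 3.1 3.1 3.2 3.2]
[621.1035394   63.10084895 153.10783524] 13.7
[ 0.34485605 -0.42869523 -0.66099149]
home tip pred [388.70650791 171.49382138] hub [375.50363948  71.71686956]
```

View pics/w7c.png

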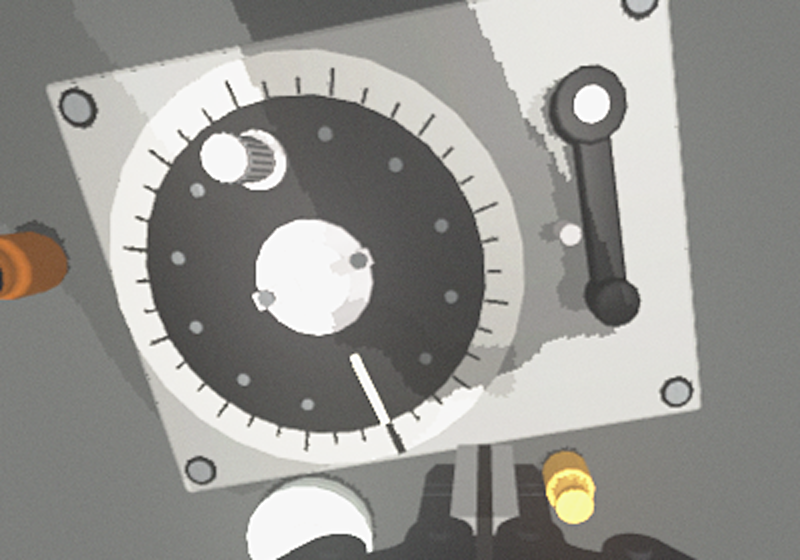

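The index line runs into the zero line at (390,425). The lever tip is at (613,300), the hub at (592,104) and the pin at (570,235). I'll check the lever angle against the stage.

Run:
```python
from h import *
c=load('w7'); k=dict(s=2,o=(80,20))
s=crop(c,[(78,107),(200,470),(677,391),(640,2)],23.5,**k)
print(ang(s[1]-s[0]),ang(s[2]-s[3]),ang(s[2]-s[1])-90)
h=crop(c,[(592,104)],58,**k)[0];t=crop(c,[(613,299)],65,**k)[0];p=crop(c,[(570,235)],48,**k)[0]
print(h,t,np.hypot(*(t-h)),ang(t-h),p); u=(t-h)/np.hypot(*(t-h)); d=p-h; print('pin along/perp',d@u,d[1]*u[0]-d[0]*u[1])
```

```text
-8.85114269868273 -8.542748786738205 -8.567965821423243
[540.97751675 129.4604966 ] [609.74011991 116.99200413] 69.88389584183273 -10.277582614767663 [583.84830532 110.01092955]
pin along/perp 45.65306160492011 -11.488609022716041
```

The lever lies along stage x, within measurement error. The pin is 11.5 mm off the lever's centreline, against 10.5 mm for contact, and the rising push force confirms the stop. The job is done.

```bash
python3 -c "
from station import sign_off
print(sign_off())"
```

```text
the job is handed in; nothing more can be done
None
```

The stage is set to zero, with the index within about 0.3° of the zero line. The clamp lever was pushed home against its stop pin, and the job was handed in at about 14 s with the arm clear and nothing loose touched.

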